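# Clamp the heat sink until the torque knob clicks

### The arm

A 6-joint arm with a two-finger parallel gripper is mounted at the origin on a cart in front of the work surface, level with it; the furniture and walls round the work are solid. World frame = base frame: x ahead of the robot, y to its left, z up, the work surface at z = 0. Lengths are in mm, angles in rad, forces in N, time in s.
With the tool pointing down it reaches from about 400 to 925 mm from the base axis. Payload 12.5 kg.
Tool frame: the origin (TCP) lies midway between the tips of the shut fingers; the grasp point (between the pads) lies 19 mm behind it (env.pinch_z is the z of the grasp point in the tool frame, in mm); z points along the fingers, y is the line along which they close (so a half turn about z gives the same grasp; the last joint's range is limited). The gripper opens to 95 mm and grips with 3 to 60 N. Pads are 20 mm wide; open, the fingers measure 119 mm over their backs; the gripper's body (75 mm by 180 mm) begins 59 mm behind the grasp point.
Start: joints at [-1.378, 0.491, 1.559, -0, 1.092, -0.106], TCP at [184.006, -597.318, 214.661] pointing down, gripper open.
Joint ranges: [-3.1, 3.1], [-0.84, 2.19], [0.05, 2.79], [-1.13, 4.28], [0.06, 2.93], [-2.69, 2.69]. Speed limits (rad/s): [2.22, 2.22, 2.79, 3.14, 3.14, 3.14].

### API

Orientations are given as [roll, pitch, yaw] about the fixed x, y, z axes, in that order (R = Rz(yaw) Ry(pitch) Rx(roll)).
In Python, from cell import env, eyes gives the robot as it stands.
- The arm moves only by the shell command python3 -m inch 'ROWS'. ROWS is JSON, a list of rows, each a list of 3 entries, a list of its own where there are three numbers: the shift along the tool's x, y, z in units of 60 mm (1.0 is 60 mm), then the turn about the tool's z in units of 5 degrees (1.0 is 5 degrees), then the closure, from -1 (fully open) to 1 (shut). In form: [[[tx, ty, tz], turn, claw], ...]. A call has exactly 10 rows; each row shifts and turns the commanded pose from where the row before left it, along the tool's axes as they then stand; what a row does not reach is not made up. A row lasts 1/8 s, in which the tool goes at most 62.5 mm and 10.7 degrees, less where a joint would pass 70% of its speed; a pose out of reach is approached as far as the arm can. A call is refused whole if a number of a shift passes 1 or a number of a turn 1, either way. A call with a gripper value outside its range is refused whole. The fingers move at their own pace and stop on an object; the grip force is fixed at half the most. Time passes only in rows, so rows that do not move let the fingers close, or fill a call up. It gives the time, the measured TCP pose, the force, the opening and the grip force at its end, in the units of the state.
- env.state(): the state, without advancing time (a new reading comes with each control period).
- eyes.read_camera(name): name is "side" or "top"; returns a dict with "pixels" (384x512x3 uint8, red, green, blue), "fx", "fy", "cx", "cy" (pixels), "extrinsics" (4x4, takes a point from world to camera coordinates). Camera axes: x right, y down, z forward; pixel columns grow to the right and rows downward; lengths in mm; the calibration is good to about 2 mm. A picture is of the moment at which its call begins. There is no depth.
- env.job_done(): hands the job in; it is judged then, once.
Trained networks look in a picture, given as the dict that the camera call returned (one of the last four; its "shot" number tells which), for a name from the list of things; names that differ only in an ending like _2 or _b are one class to them, and where a whole thing is asked for, a point or a joint stands for the part that bears it (a point fixed in the world has none). Each returns a list of dicts, best first, with "score" (0 to 1); they miss things now and then, are a little off and sometimes report something else, mostly with a low value. They report only what shows in the picture. A call takes as long as a camera call.
- eyes.boxes_of(name, picture): "centre" ([row, column] in pixels, amid what is visible of it).
- eyes.cut_out(name, picture): "mask" (384x512 bool, what is visible of it) and "centre" ([row, column] in pixels, amid what is visible of it).
- eyes.spot_point(name, picture): "centre" ([row, column] in pixels: a listed point, or the origin of a listed thing).
The state is a dict: "t": time; "joints": joint angles; "qvel": joint speeds; "tau": joint torques, N m; "eef_pos": TCP position; "tcp_rot": TCP orientation; "ft_force": force on the tool from outside, world axes, zero at the start; "moment": the same for the moment, N m; "opening": opening from 0.0 (shut) to 1.0 (fully open); "grip_force": force on a finger pad.
Only numpy, scipy, OpenCV 4.12 (cv2) and the standard library are available. Lean on these libraries where they do the work, as an engineer would, in place of code of your own. Each camera call takes 0.05 s, during which the arm holds its last target. There are 200 camera calls.

### The job

Gently lay the loose heat sink flat, its square base down, on the bed of the small part clamp, between the stop block with its foot plate and the sliding jaw. Then turn the clamp's round knob clockwise until the jaw holds the heat sink and the knob slips and clicks; stop at that first click without going on to a second, let go, and leave the heat sink held square and flat. Do not shove or tip the things around it.

Things in the scene. Friction and masses are not known exactly. Their poses are not given: they have to be found in the camera images.
- heat_sink: Black finned aluminium heat sink, 30 x 30 x 16 mm, about 50 g, loose on the bench to the right, fins up. Origin at the centre of its underside, z up. It may be gripped across either pair of parallel sides.
- clamp: Fixed part clamp on a dark steel plate 90 (x) x 220 (y) x 12 mm. Origin: centre of the plate's underside, on the bench; y runs from gearbox and knob (-y) to the stop (+y). The aluminium bed, 26 mm wide, y = 6 to 106 mm, top at 34 mm, carries the part; both x sides of it are free down to the plate. Grey gearbox 60 x 70 mm, y = -105 to -35 mm, top 56 mm, collar to 60 mm.
- stop: Fixed steel stop block on the bed, 32 mm wide in x, 16 mm thick, 24 mm tall, aligned with the clamp; its place along the bed varies. Origin: bottom centre of its front face, at bed height; this looks to -y, to the jaw. A 4 mm thick, 30 mm wide foot plate on an adjusting screw stands before it: its own front is 4 to 24 mm ahead of the origin, set differently each time and not measured.
- jaw: Steel sliding jaw, 32 mm wide in x, 18 mm thick, 20 mm tall above the bed, on the knob's side, with a sprung pad (8 N/mm). Origin: bottom centre of the pad's face, at bed height, looking to +y, to the stop. It starts fully open, 62 to 68 mm from the stop block, and can travel 36 mm: 12 mm towards the stop for each radian that the spindle turns clockwise from above. It stays where it is left.
- knob_grip (a point): Centre of the knob, fixed on its vertical axis (clamp x = 0, y = -75 mm), 78 mm above the bench. The black ribbed round knob is 39 mm across, 64 to 92 mm above the bench. It drives the spindle through a one-way ratchet clutch; running free this takes about 0.14 N m (an arm's own reading may be offset by 0.1 to 0.2 N m; its rise and fall count).
- spindle_end (a point): Centre of the end face of the steel spindle, 12 mm across with a dark slot, seen in the middle of the knob's top, 94 mm above the bench, on the knob's axis. It turns with the spindle; its x axis points along the slot, in line with the knob's pointer at the start. Turned counter-clockwise, the knob opens the jaw without slip.
- knob_mark (a point): Bright pointer on the knob's top, 15 mm off its axis. With the jaw on a part the moment climbs over some 0.25 rad to 0.39 N m, then the knob slips on the spindle and it suddenly falls by over 0.15 N m: a click, done once 0.25 rad clockwise of the slot; the notch is at 0.42, the next click begins beyond 0.57. In spindle_end's frame: x = 15 cos(slip), y = -15 sin(slip) mm.
- alcohol_pump: White pump bottle, 66 mm across, 104 mm tall, standing loose behind the clamp: leave it. Origin under its centre.
- braid_reel: Small flat yellow reel, 44 x 70 x 10 mm, lying loose on the bench in front of the vice: leave it. Origin under its centre.
- flux_tin: Round white tin, 60 mm across, 21 mm tall, loose between the heat sink and the clamp: leave it. Origin under its centre.

How it is judged (in metres and radians):
On the way, in this order (a step that is already met when the one before it is completed fails the run):
1. the heat sink lies flat on the bed between stop and jaw, let go of, with the knob not yet clicked (x of heat_sink in the frame of clamp between -0.009 and 0.009 m and z of heat_sink in the frame of clamp between 0.031 and 0.0365 m and angle between heat_sink's own z axis and vertical below 0.08 rad and y of heat_sink in the frame of stop below -0.017 m and y of heat_sink in the frame of jaw above 0.013 m and linear speed of heat_sink below 0.02 m/s and contact force between the fingers and heat_sink below 0.1 N and y of knob_mark in the frame of spindle_end above -0.002 m), for 0.2 s.
2. the jaw holds the heat sink and the knob has slipped by a click (y of knob_mark in the frame of spindle_end below -0.0037 m and x of knob_mark in the frame of spindle_end above 0.0126 m and contact force between jaw and heat_sink above 2 N), for 0.1 s.
At the end, for the whole second after the job is handed in: Heat sink released, at rest, flat on the bed (within 9 mm of its centre line, tilt under 0.08 rad), square to the stop within 0.09 rad and pressed by the jaw with over 2 N; knob one click (0.25 to 0.57 rad) clockwise of the spindle (all of step 2 and x of heat_sink in the frame of clamp between -0.009 and 0.009 m and z of heat_sink in the frame of clamp between 0.031 and 0.0365 m and angle between heat_sink's own z axis and vertical below 0.08 rad and y of heat_sink in the frame of stop below -0.017 m and y of heat_sink in the frame of jaw above 0.013 m and linear speed of heat_sink below 0.02 m/s and contact force between the fingers and heat_sink below 0.1 N and (angle between the x axis of heat_sink and the x axis of stop, either way round below 0.09 rad or angle between the y axis of heat_sink and the x axis of stop, either way round below 0.09 rad)); the robot touches nothing.
It fails at once if the knob is turned on into a second click (x of knob_mark in the frame of spindle_end below 0.0122 m).
It fails at once if the heat sink is pressed on the clamp with over 60 N (contact force between heat_sink and clamp above 60 N).
It fails at once if a bystander is shoved by over 30 mm or tipped (distance of any of alcohol_pump, braid_reel, flux_tin from where it was at the start of the episode above 0.03 m or angle between alcohol_pump's own z axis and vertical above 0.4 rad).
It also fails if it takes over 72 s, if anything falls off the work surface, if the arm or the gripper's body presses on something with over 40 N, if the wrist force passes 120 N, or if a joint passes its speed limit or range.

## Working session

There is one attempt and no reset: what is moved stays moved. The work goes in short steps, Python scripts to look and compute and a shell command to move; the robot and the scene stay as the last step left them, time stands still between calls to the robot, and variables do not carry over. Pictures are saved under pics/ and viewed, at most 10 in all, crops included, and the job is handed in when it is done.

```bash
ls; mkdir -p pics; cat > h.py <<'E'
import numpy as np, cv2
from cell import env, eyes
def ray(p,rc):
    E=np.array(p["extrinsics"]);R=E[:3,:3];t=E[:3,3]
    d=R.T@np.array([(rc[1]-p["cx"])/p["fx"],(rc[0]-p["cy"])/p["fy"],1]);return -R.T@t,d
def onz(p,rc,z):
    c,d=ray(p,rc);return c+d*(z-c[2])/d[2]
def tri(p,a,q,b):
    c1,d1=ray(p,a);c2,d2=ray(q,b);s=np.linalg.lstsq(np.c_[d1,-d2],c2-c1,rcond=None)[0]
    x=c1+s[0]*d1;y=c2+s[1]*d2;return (x+y)/2,np.linalg.norm(x-y)
def save(p,n):cv2.imwrite("pics/"+n,p["pixels"][:,:,::-1])
E
python3 - <<'E'
from h import *
np.set_printoptions(precision=1,suppress=True)
P={n:eyes.read_camera(n) for n in("top","side")}
for n,p in P.items():
    save(p,n+"0.png");c,_=ray(p,[0,0]);print(n,c,p["fx"],p["shot"])
img=np.hstack([P["top"]["pixels"],P["side"]["pixels"]])
H={"heat_sink":0,"clamp":0,"stop":34,"jaw":34,"knob_grip":78,"spindle_end":94,"knob_mark":92,"flux_tin":0,"braid_reel":0,"alcohol_pump":0}
for k,z in H.items():
    r={n:eyes.spot_point(k,p)[:2] for n,p in P.items()}
    for n in P:
        for d in r[n]: print(k,n,round(d["score"],2),np.array(d["centre"]),onz(P[n],d["centre"],z))
    if r["top"] and r["side"]: print("  tri",*tri(P["top"],r["top"][0]["centre"],P["side"],r["side"][0]["centre"]))
print(env.state())
E
```

```text
pics
top [ 308.   -51.4 1505.4] 446.0599836348912 1
side [218.3 706.6 534.7] 380.52327113132543 2
heat_sink top 0.61 [219.4 345.3] [ 495.9 -340.     0. ]
heat_sink top 0.47 [211.4 199.9] [510.8 154.5   0. ]
heat_sink side 0.43 [174.8 312.1] [ 489.4 -314.7    0. ]
  tri [ 497.3 -343.   -14.8] 0.8391527726726423
clamp top 0.7 [211.7 206.7] [510.4 131.3   0. ]
clamp side 0.89 [261.7 241. ] [514.2 137.9   0. ]
clamp side 0.64 [204.6 254.3] [583.1 -87.7   0. ]
  tri [513.7 132.8  -4.4] 5.759258080574532
stop side 0.6 [274.5 232.2] [494.7 214.6  34. ]
jaw top 0.38 [210.  198.9] [510.9 153.4  34. ]
jaw side 0.56 [257.7 239.5] [503.7 164.   34. ]
  tri [510.6 154.1  24.7] 3.21818382246164
knob_grip top 0.93 [208.6 227.1] [511.7  56.3  78. ]
knob_grip side 0.89 [213.6 257.5] [507.9  60.3  78. ]
  tri [511.   56.1  74.9] 2.2855017318028263
spindle_end top 0.6 [201.1 224.6] [533.5  64.   94. ]
spindle_end side 0.88 [207.3 253.7] [515.6  62.8  94. ]
  tri [525.5  61.3  92.6] 17.039043532372997
knob_mark top 0.61 [199.6 222.6] [538.5  70.7  92. ]
knob_mark side 0.85 [203.4 247.9] [535.7  49.7  92. ]
  tri [532.   68.1 104.2] 9.459806708403994
flux_tin top 0.6 [236.2 294.9] [ 434.6 -169.9    0. ]
flux_tin top 0.41 [202.  223.8] [545.3  74.3   0. ]
flux_tin side 0.53 [201.  318.1] [ 429.9 -169.7    0. ]
  tri [ 432.4 -170.4   -0.5] 4.525002024271361
braid_reel side 0.46 [224.  301.3] [438.3 -47.4   0. ]
alcohol_pump top 0.56 [167.9 215.4] [664.1 107.9   0. ]
alcohol_pump side 0.64 [239.4 189.8] [660.1 111.8   0. ]
  tri [664.1 107.9  -3.6] 1.922947379252338
{'t': 1.1, 'joints': array([-1.4,  0.5,  1.6,  0. ,  1.1, -0.1]), 'qvel': array([ 0.,  0., -0.,  0., -0.,  0.]), 'tau': array([  0. , -61.2, -25.8,   0.1,   0. ,  -0. ]), 'eef_pos': array([ 184. , -597.3,  214.6]), 'tcp_rot': array([ 3.1, -0. ,  0.3]), 'ft_force': array([-0.4,  0.5,  0.2]), 'moment': array([ 0.1, -0. ,  0. ]), 'grip_force': 0.0, 'opening': 0.9985329343754714}
```

```bash
python3 - <<'E'
import cv2,numpy as np
t=cv2.imread("pics/top0.png");s=cv2.imread("pics/side0.png")
a=cv2.resize(t[150:275,165:365],(800,500),interpolation=cv2.INTER_CUBIC)
b=cv2.resize(s[150:300,180:340],(640,600),interpolation=cv2.INTER_CUBIC)
cv2.imwrite("pics/a.png",a);cv2.imwrite("pics/b.png",b)
E
```

```text
(no output)
```

View pics/a.png

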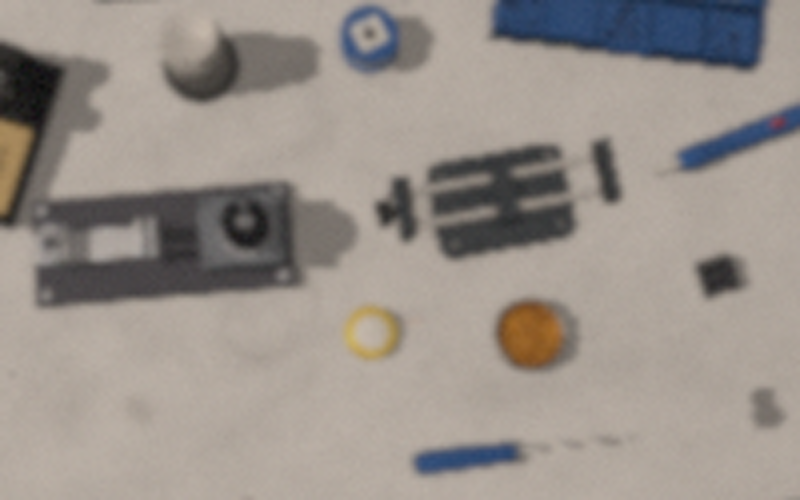

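View pics/b.png

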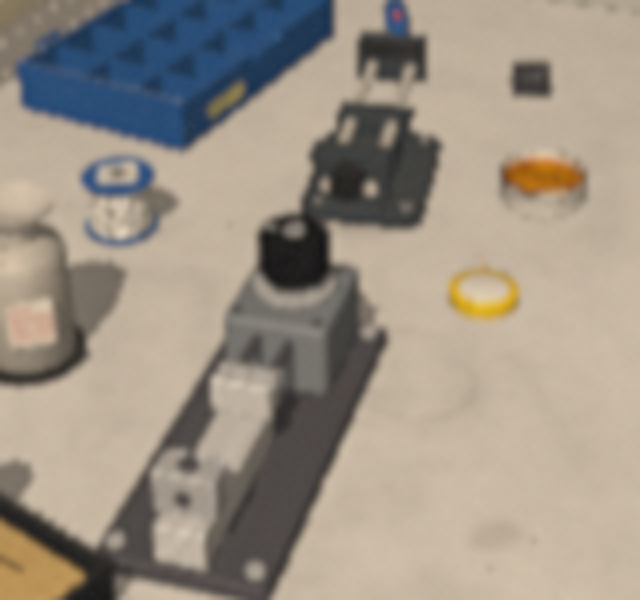

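```bash
python3 - <<'E'
from h import *
np.set_printoptions(precision=1,suppress=True)
P={n:eyes.read_camera(n) for n in("top","side")}
def rect(p,m,z):
    c=max(cv2.findContours(m.astype(np.uint8),cv2.RETR_EXTERNAL,cv2.CHAIN_APPROX_NONE)[0],key=len)[:,0]
    w=np.array([onz(p,[y,x],z)[:2] for x,y in c],np.float32);return cv2.minAreaRect(w)
for k,z in(("clamp",12),("heat_sink",16),("stop",58),("jaw",54),("flux_tin",21),("braid_reel",10),("knob_grip",92)):
  for n,p in P.items():
    for d in eyes.cut_out(k,p)[:2]:
        print(k,n,round(d["score"],2),np.array(d["centre"]),d["mask"].sum(),rect(p,d["mask"],z))
p=P["top"]
for r,c in((203,38),(183,290),(283,297),(305,38)):print(onz(p,[150+r/4-.4,165+c/4-.4],12))
g=cv2.cvtColor(p["pixels"],cv2.COLOR_RGB2GRAY);print(g[208:230,335:356])
print(env.state()["tcp_rot"].round(4).tolist())
E
```

```text
clamp top 0.8 [211.  206.1] 1593 ((513.0438232421875, 133.28053283691406), (90.75007629394531, 218.81529235839844), 5.979970455169678)
clamp side 0.74 [253.7 246.7] 3477 ((516.7799682617188, 88.46098327636719), (103.22736358642578, 341.6103515625), 9.612154960632324)
heat_sink top 0.54 [215.4 344.5] 96 ((498.50616455078125, -332.6473693847656), (33.779048919677734, 33.74510192871094), 1.435309648513794)
stop top 0.7 [214.1 207.1] 1674 ((507.1640625, 127.9010238647461), (92.34210968017578, 213.69761657714844), 5.036136150360107)
stop side 0.71 [270.9 226.8] 321 ((496.9019470214844, 233.55433654785156), (37.45343780517578, 51.129295349121094), 26.364286422729492)
stop side 0.18 [211.9 253.1] 314 ((532.1654663085938, 32.38191223144531), (42.37972640991211, 77.20657348632812), 22.934783935546875)
jaw side 0.6 [250.1 244.1] 118 ((501.98138427734375, 161.55540466308594), (26.734655380249023, 30.173856735229492), 24.913644790649414)
flux_tin top 0.68 [232.1 298.4] 253 ((442.114013671875, -176.80023193359375), (56.59373474121094, 56.726531982421875), 1.444015383720398)
flux_tin side 0.61 [19
[... 2314 characters left out ...]
59  70  82  96 102 109 122 134 151 159
  162 167 166]
 [167 167 169 169 163 140 108  85  96 110 122 138 143 148 152 157 164 164
  165 164 165]
 [166 168 169 168 167 152 135 122 133 147 154 161 162 163 163 167 162 164
  166 165 164]
 [168 167 169 168 167 164 155 152 156 164 164 166 165 164 163 167 166 164
  162 166 166]
 [167 165 168 168 168 169 166 165 166 166 167 167 164 166 165 165 166 167
  164 165 164]
 [167 167 168 169 170 169 168 169 167 167 165 166 165 164 165 164 165 164
  166 168 167]
 [166 167 169 169 170 168 169 167 166 167 166 166 166 164 165 165 164 167
  165 166 166]
 [167 166 167 166 167 167 166 167 167 167 164 164 163 166 167 163 165 168
  166 166 166]]
[3.1415, -0.0, 0.2988]
```

```bash
cat >> h.py <<'E'
def rectify(p,o,yaw,z,x0,x1,y0,y1,s):
    # picture of plane z in a local frame; columns = local y (x0..), rows = -local x
    E=np.array(p["extrinsics"]);c,sn=np.cos(yaw),np.sin(yaw)
    yy,xx=np.meshgrid(np.arange(y0,y1,1/s),np.arange(x1,x0,-1/s))
    w=np.stack([o[0]+c*xx-sn*yy,o[1]+sn*xx+c*yy,np.full_like(xx,z)],-1)@E[:3,:3].T+E[:3,3]
    u=w[...,0]/w[...,2]*p["fx"]+p["cx"];v=w[...,1]/w[...,2]*p["fy"]+p["cy"]
    return cv2.remap(p["pixels"],u.astype(np.float32),v.astype(np.float32),cv2.INTER_CUBIC)[:,:,::-1]
E
python3 - <<'E'
from h import *
np.set_printoptions(precision=1,suppress=True)
P={n:eyes.read_camera(n) for n in("top","side")}
f=lambda p,r,c,z,R=150,C=165:onz(p,[R+r/4-.4,C+c/4-.4],z)
print("knob top",f(P["top"],220,246,92),"side",f(P["side"],228,293,94,150,180))
a,b=f(P["side"],545,105,12,150,180),f(P["side"],335,384,12,150,180);print("side diag",a,b,(a+b)/2)
o=(513,132.5);yw=.104
rows=[]
for n in("top","side"):
    im=np.ascontiguousarray(rectify(P[n],o,yw,54,-50,50,-120,120,3.3))
    for y in range(-120,121,20):
        x=int((y+120)*3.3);cv2.line(im,(x,0),(x,12 if y else 30),(0,0,255),1)
    cv2.line(im,(0,165),(20,165),(0,0,255),1)
    rows.append(im[:300])
cv2.imwrite("pics/r.png",np.vstack(rows)[:600,:800])
E
```

```text
knob top [522.5  58.9  92. ] side [518.5  60.9  94. ]
side diag [539.6 241.6  12. ] [476.9  28.7  12. ] [508.2 135.1  12. ]
```

View pics/r.png

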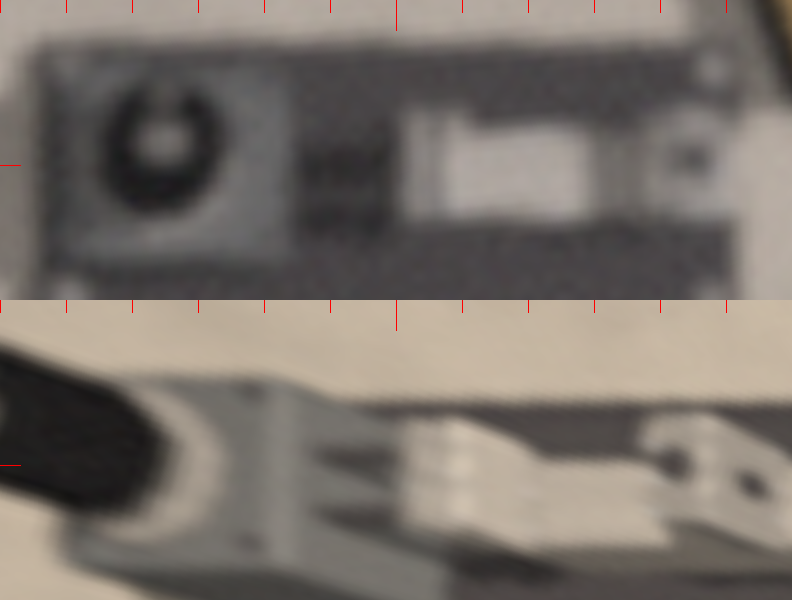

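```bash
python3 -m inch '[[[0.788,-0.329,0.1],0,-1],[[0.788,-0.329,0.2],0,-1],[[0.788,-0.329,0.2],0,-1],[[0.788,-0.329,0.2],0,-1],[[0.788,-0.329,0.2],0,-1],[[0.788,-0.329,0.2],0,-1],[[0.788,-0.329,0.2],0,-1],[[0.788,-0.329,0.2],0,-1],[[0,0,0.2],0,-1],[[0,0,0],0,-1]]'
python3 - <<'E'
from h import *
np.set_printoptions(precision=3,suppress=True)
p=eyes.read_camera("side");q=eyes.read_camera("top");s=env.state();print(s["eef_pos"],s["tcp_rot"],s["joints"],s["moment"])
print(onz(p,[169.4,312.6],8))
E=np.array(p["extrinsics"])
a=cv2.resize(p["pixels"][110:210,250:350,::-1],(400,400),interpolation=cv2.INTER_CUBIC)
b=cv2.resize(q["pixels"][170:270,290:390,::-1],(400,400),interpolation=cv2.INTER_CUBIC)
cv2.imwrite("pics/c.png",np.hstack([a,b]))
E
```

```text
t: 3.25
eef_pos: [498.4, -334.9, 111.8]
tcp_rot: [-3.14, 0.001, 0.299]
ft_force: [-0.6, -1.5, 0.8]
opening: 1.002
grip_force: 0.0
[ 498.333 -335.927  112.89 ] [3.141 0.    0.298] [-0.703  0.573  1.723 -0.     0.845  0.57 ] [ 0.012 -0.077 -0.037]
[ 494.342 -335.664    8.   ]
```

View pics/c.png

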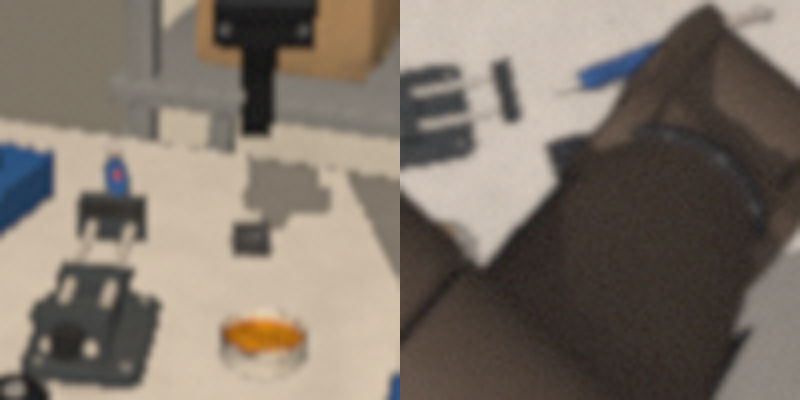

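```bash
python3 -m inch '[[[-0.02,0,0.4],0,-1],[[0,0,0.5],0,-1],[[0,0,0.5],0,-1],[[0,0,0.3],0,-1],[[0,0,0.1],0,-1],[[0,0,0],0,-1],[[0,0,0],0,1],[[0,0,0],0,1],[[0,0,0],0,1],[[0,0,0],0,1]]'
python3 -m inch '[[[0,0,0],0,1],[[0,0,0],0,1],[[0,0,-0.2],0,1],[[0,0,-0.5],0,1],[[0,0,-0.5],0,1],[[0,0,-0.5],0,1],[[0,0,-0.5],0,1],[[0,0,0],0,1],[[0,0,0],0,1],[[0,0,0],0,1]]'
python3 - <<'E'
from h import *
p=eyes.read_camera("side");s=env.state();print(s["eef_pos"],s["tcp_rot"],s["opening"]*95,s["moment"])
cv2.imwrite("pics/d.png",cv2.resize(p["pixels"][90:190,250:350,::-1],(500,500),interpolation=cv2.INTER_CUBIC))
E
```

```text
t: 4.6
eef_pos: [497.9, -335.4, 4.8]
tcp_rot: [3.141, -0.0, 0.299]
ft_force: [-0.2, -0.3, 0.2]
opening: 0.635
grip_force: 0.0
t: 5.85
eef_pos: [497.5, -335.1, 135.7]
tcp_rot: [-3.14, 0.001, 0.299]
ft_force: [0.6, 0.2, 0.1]
opening: 0.008
grip_force: 0.0
[ 497.5824466  -335.17376069  135.78244869] [-3.14039949e+00  7.93096626e-04  2.98766218e-01] 0.35805922627453435 [0.03272591 0.01509538 0.03423631]
```

View pics/d.png

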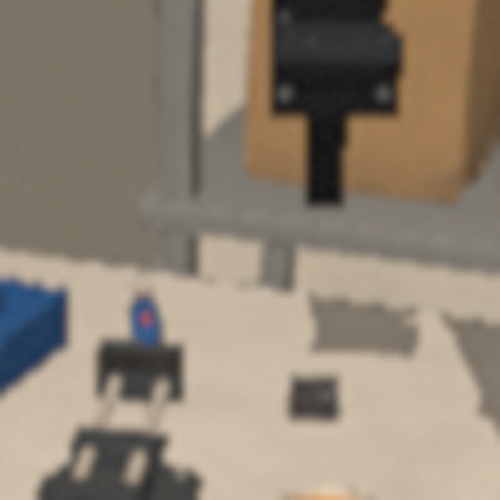

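```bash
python3 -m inch '[[[0,0,0],0,-1],[[0,0,0],0,-1],[[0,0,0],0,-1],[[0,0,0],0,-1],[[0,0,0],0,-1],[[0,0,0],0,-1],[[0,0,0],0,-1],[[0,0,0],0,-1],[[0,0,0.5],0,-1],[[0,0,0.4],0,-1]]'
python3 -m inch '[[[0,0,0.5],0,-1],[[0,0,0.5],0,-1],[[0,0,0.3],0,-1],[[0,0,0],0,-1],[[0,0,0],0,1],[[0,0,0],0,1],[[0,0,0],0,1],[[0,0,0],0,1],[[0,0,0],0,1],[[0,0,0],0,1]]'
python3 -m inch '[[[0,0,0],0,1],[[0,0,0],0,1],[[0,0,0],0,1],[[0,0,0],0,1],[[0,0,0],0,1],[[0,0,0],0,1],[[0,0,0],0,1],[[0,0,0],0,1],[[0,0,0],0,1],[[0,0,0],0,1]]'
```

```text
t: 7.15
eef_pos: [497.8, -335.4, 82.0]
tcp_rot: [3.141, -0.0, 0.299]
ft_force: [0.5, -0.5, 0.7]
opening: 0.976
grip_force: 0.0
t: 8.4
eef_pos: [497.9, -335.4, 4.6]
tcp_rot: [3.142, 0.0, 0.299]
ft_force: [-0.3, 0.9, -0.1]
opening: 0.426
grip_force: 0.0
t: 9.65
eef_pos: [497.8, -335.4, 4.6]
tcp_rot: [3.142, 0.0, 0.299]
ft_force: [-0.3, 0.1, -0.4]
opening: 0.315
grip_force: 30.0
```

```bash
python3 -m inch '[[[0,0,-0.1],0,1],[[0,0,-0.4],0,1],[[0,0,-0.6],0,1],[[0,0,-0.8],0,1],[[0,0,-0.6],0,1],[[0,0,-0.4],0,1],[[0,0,-0.2],0,1],[[0,0,0],0,1],[[0.135,-0.411,0],0,1],[[0.135,-0.411,0],0,1]]'
python3 -m inch '[[[0.27,-0.822,0],0,1],[[0.27,-0.822,0],0,1],[[0.27,-0.822,0],0,1],[[0.27,-0.822,0],0,1],[[0.27,-0.822,0],0,1],[[0.27,-0.822,0],0,1],[[0.27,-0.822,0],0,1],[[0.27,-0.822,0],0,1],[[0.135,-0.411,0],0,1],[[0.135,-0.411,0],0,1]]'
python3 -m inch '[[[0,0,0],0,1],[[0,0,0],-1,1],[[0,0,0],-1,1],[[0,0,0],-1,1],[[0,0,0],-1,1],[[0,0,0],-1,1],[[0,0,0],-1,1],[[0,0,0],-1,1],[[0,0,0],-1,1],[[0,0,0],-1,1]]'
python3 -m inch '[[[0,0,0],-1,1],[[0,0,0],-1,1],[[0,0,0],-1,1],[[0,0,0],-1,1],[[0,0,0],-1,1],[[0,0,0],-1,1],[[0,0,0.5],-0.77,1],[[0,0,0.5],0,1],[[0,0,0],0,1],[[0,0,0],0,1]]'
```

```text
t: 10.9
eef_pos: [498.3, -281.5, 189.5]
tcp_rot: [-3.14, 0.001, 0.298]
ft_force: [-0.4, 0.2, -1.1]
opening: 0.315
grip_force: 30.0
t: 12.15
eef_pos: [505.9, 186.0, 190.1]
tcp_rot: [-3.142, 0.001, 0.301]
ft_force: [0.5, -0.6, -1.0]
opening: 0.313
grip_force: 30.0
t: 13.4
eef_pos: [506.7, 183.3, 190.3]
tcp_rot: [-3.141, 0.001, 1.087]
ft_force: [-0.4, 0.0, -0.1]
opening: 0.311
grip_force: 30.0
t: 14.65
eef_pos: [507.6, 183.6, 131.5]
tcp_rot: [3.141, 0.0, 1.675]
ft_force: [0.4, -0.8, -0.3]
opening: 0.31
grip_force: 30.0
```

```bash
python3 -m inch '[[[0,0,0.3],0,1],[[0,0,0.3],0,1],[[0,0,0.25],0,1],[[0,0,0],0,1],[[0,0,0],0,1],[[0,0,0],0,1],[[0,0,0],0,1],[[0,0,0],0,1],[[0,0,0],0,1],[[0,0,0],0,1]]'
python3 - <<'E'
from h import *
p=eyes.read_camera("side");s=env.state();print(s["eef_pos"],s["tcp_rot"],s["joints"])
cv2.imwrite("pics/e.png",cv2.resize(p["pixels"][190:300,190:300,::-1],(600,600),interpolation=cv2.INTER_CUBIC))
E
```

```text
t: 15.9
eef_pos: [507.5, 183.6, 79.6]
tcp_rot: [-3.142, 0.0, 1.675]
ft_force: [-0.2, 0.1, -0.7]
opening: 0.317
grip_force: 30.0
[507.49151586 183.63039129  79.5911326 ] [-3.14155109e+00  1.00511271e-04  1.67502392e+00] [ 2.24818926e-01  5.52308053e-01  1.90094251e+00 -1.49192035e-04
  6.88395451e-01  1.20706553e-01]
```

View pics/e.png

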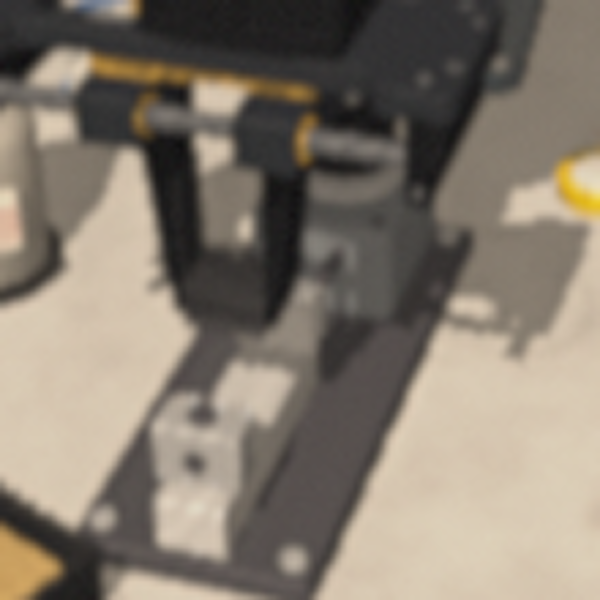

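```bash
cat >> h.py <<'E'
def proj(p,w):
    E=np.array(p["extrinsics"]);c=E[:3,:3]@np.array(w,float)+E[:3,3]
    return np.array([c[0]/c[2]*p["fx"]+p["cx"],c[1]/c[2]*p["fy"]+p["cy"]])
O=np.array([512.7,134.]);YW=.104
def cl(x,y,z):
    c,s=np.cos(YW),np.sin(YW);return [O[0]+c*x-s*y,O[1]+s*x+c*y,z]
E
python3 - <<'E'
from h import *
p=eyes.read_camera("side");k=600/110
f=lambda w:((proj(p,w)+.5-190*1)*k).round(0) if 0 else (((proj(p,w)-np.array([190,190]))+.5)*k).round(0)
print("tcp",f([507.5,183.6,79.6]),"base of sink",f([507.5,183.6,75]))
for n,a in dict(bedendL=(13,106,34),bedendR=(-13,106,34),bedendbL=(13,106,12),bedendbR=(-13,106,12),stopTopBackL=(16,104,58),stopTopBackR=(-16,104,58),stopTopFrontL=(16,88,58),stopTopFrontR=(-16,88,58),plateNL=(45,110,12),plateNR=(-45,110,12),plateFR=(-45,-110,12)).items():print(n,f(cl(*a)))
E
```

```text
tcp [234. 302.] base of sink [235. 312.]
bedendL [148. 496.]
bedendR [218. 511.]
bedendbL [152. 543.]
bedendbR [221. 559.]
stopTopBackL [137. 437.]
stopTopBackR [224. 456.]
stopTopFrontL [155. 408.]
stopTopFrontR [241. 425.]
plateNL [ 64. 533.]
plateNR [304. 586.]
plateFR [472. 227.]
```

```bash
python3 -m inch '[[[0,-0.025,0.1],0,1],[[0,0,0.15],0,1],[[0,0,0.15],0,1],[[0,0,0.1],0,1],[[0,0,0.05],0,1],[[0,0,0.03],0,1],[[0,0,0.02],0,1],[[0,0,0.02],0,1],[[0,0,0],0,1],[[0,0,0],0,1]]'
```

```text
t: 17.25
eef_pos: [506.0, 183.5, 42.5]
tcp_rot: [3.141, 0.0, 1.675]
ft_force: [0.5, -0.5, -0.6]
opening: 0.312
grip_force: 30.0
```

```bash
python3 -m inch '[[[0,0,0.015],0,1],[[0,0,0.015],0,1],[[0,0,0.01],0,1],[[0,0,0.01],0,1],[[0,0,0.005],0,1],[[0,0,0.005],0,1],[[0,0,0],0,1],[[0,0,0],0,1],[[0,0,0],0,1],[[0,0,0],0,1]]'
```

```text
t: 18.5
eef_pos: [506.0, 183.5, 38.8]
tcp_rot: [3.142, 0.0, 1.675]
ft_force: [0.0, 0.8, -0.1]
opening: 0.314
grip_force: 30.0
```

```bash
python3 -m inch '[[[0,0,0.005],0,1],[[0,0,0.005],0,1],[[0,0,0],0,1],[[0,0,0],0,1],[[0,0,0],0,1],[[0,0,0],0,1],[[0,0,0],0,1],[[0,0,0],0,1],[[0,0,0],0,1],[[0,0,0],0,1]]'
```

```text
t: 19.75
eef_pos: [506.0, 183.5, 38.6]
tcp_rot: [3.141, 0.0, 1.675]
ft_force: [-2.4, -0.5, 6.2]
opening: 0.314
grip_force: 30.0
```

```bash
python3 -m inch '[[[0,0,0],0,0.3],[[0,0,0],0,0],[[0,0,0],0,-0.2],[[0,0,0],0,-0.4],[[0,0,0],0,-0.4],[[0,0,0],0,-0.4],[[0,0,0],0,-0.4],[[0,0,0],0,-0.4],[[0,0,-0.1],0,-0.4],[[0,0,-0.3],0,-0.4]]'
python3 -m inch '[[[0,0,-0.5],0,-0.4],[[0,0,-0.8],0,-1],[[0,0,-0.4],0,-1],[[-0.6,0,0],-1,-1],[[-0.6,0,0],-1,-1],[[-0.6,0,0],-1,-1],[[0,0,0],-1,-1],[[0,0,0],-1,-1],[[0,0,0],-1,-1],[[0,0,0],-1,-1]]'
python3 - <<'E'
from h import *
p=eyes.read_camera("side");s=env.state();print(s["eef_pos"],s["tcp_rot"],s["joints"][5])
cv2.imwrite("pics/f.png",cv2.resize(p["pixels"][190:300,190:300,::-1],(600,600),interpolation=cv2.INTER_CUBIC))
E
```

```text
t: 21.0
eef_pos: [505.6, 183.3, 62.2]
tcp_rot: [-3.14, 0.0, 1.675]
ft_force: [-0.0, 0.8, -0.0]
opening: 0.7
grip_force: 0.0
t: 22.25
eef_pos: [526.4, 77.7, 164.6]
tcp_rot: [3.141, 0.0, 2.289]
ft_force: [0.3, 0.5, -0.9]
opening: 0.999
grip_force: 0.0
[526.41997735  77.66584198 164.60060765] [3.14148211e+00 2.69751214e-04 2.29278790e+00] -0.6994937028222824
```

View pics/f.png

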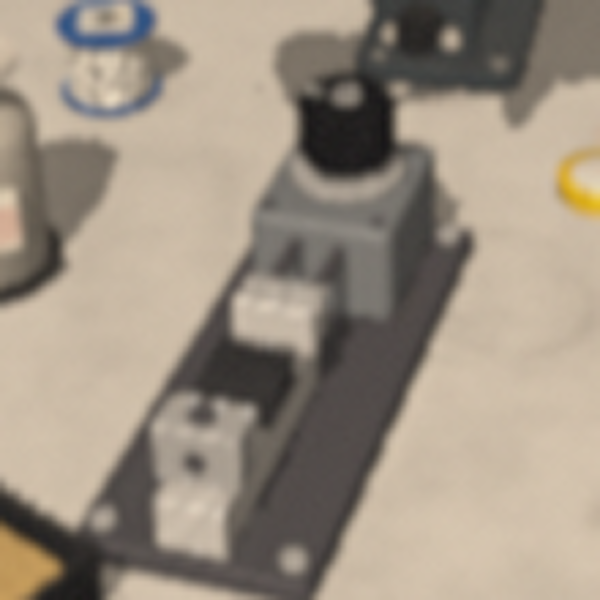

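```bash
python3 -m inch '[[[0,0,0],-1,-1],[[0,0,0],-1,-1],[[0,0,0],-1,-1],[[0,0,0],-1,-1],[[0,0,0],-1,-1],[[0,0,0],-1,-1],[[0,0,0],0,-1],[[0.017,-0.32,0.3],0,-1],[[0,0,0.4],0,-1],[[0,0,0],0,-1]]'
python3 - <<'E'
from h import *
np.set_printoptions(precision=3,suppress=True)
s=env.state();print(s["eef_pos"],s["tcp_rot"],s["joints"],s["moment"])
E
```

```text
t: 23.55
eef_pos: [518.6, 59.8, 121.4]
tcp_rot: [-3.141, -0.002, 2.807]
ft_force: [-0.5, 0.3, 0.3]
opening: 1.002
grip_force: 0.0
[518.611  59.773 121.351] [-3.141 -0.002  2.807] [-0.012  0.47   1.909 -0.     0.766 -1.248] [ 0.04  -0.133  0.009]
```

```bash
python3 -m inch '[[[0,0,0.4],0,-1],[[0,0,0.3],0,-1],[[0,0,0.15],0,-1],[[0,0,0.05],0,-1],[[0,0,0],0,-1],[[0,0,0],0,0],[[0,0,0],0,0],[[0,0,0],0,0],[[0,0,0],0,0],[[0,0,0],0,0]]'
python3 -m inch '[[[0,0,0],0,1],[[0,0,0],0,1],[[0,0,0],0,1],[[0,0,0],0,1],[[0,0,0],0,1],[[0,0,0],0,1],[[0,0,0],0,1],[[0,0,0],0,1],[[0,0,0],0,1],[[0,0,0],0,1]]'
cat > s.py <<'E'
from h import *
np.set_printoptions(precision=3,suppress=True)
s=env.state();print(s["t"],s["eef_pos"],s["tcp_rot"][2].round(4),s["joints"][5].round(3),"F",s["ft_force"],"M",s["moment"],s["opening"]*95)
E
python3 s.py
```

```text
t: 24.8
eef_pos: [519.3, 59.9, 68.2]
tcp_rot: [-3.142, 0.0, 2.809]
ft_force: [-0.0, -0.6, 0.5]
opening: 0.537
grip_force: 0.0
t: 26.05
eef_pos: [519.5, 60.4, 68.3]
tcp_rot: [3.141, 0.0, 2.809]
ft_force: [1.0, 5.5, -0.0]
opening: 0.405
grip_force: 30.0
26.05 [519.523  60.438  68.319] 2.8093 -1.25 F [ 0.959  5.452 -0.034] M [ 1.055 -0.276 -0.038] 38.42836774347748
```

```bash
python3 -m inch '[[[0,0.008,0],0.3,1],[[0,0,0],0.7,1],[[0,0,0],1,1],[[0,0,0],1,1],[[0,0,0],1,1],[[0,0,0],1,1],[[0,0,0],1,1],[[0,0,0],1,1],[[0,0,0],1,1],[[0,0,0],0.5,1]]'; python3 s.py
```

```text
t: 27.3
eef_pos: [519.2, 60.2, 68.3]
tcp_rot: [-3.141, 0.0, 2.065]
ft_force: [-0.7, 1.0, 2.7]
opening: 0.405
grip_force: 30.0
27.3 [519.236  60.246  68.278] 2.065 -0.505 F [-0.738  1.005  2.744] M [0.084 0.17  0.14 ] 38.48035018839599
```

```bash
python3 -m inch '[[[0,0,0],0.5,1],[[0,0,0],0.5,1],[[0,0,0],0.5,1],[[0,0,0],0.5,1],[[0,0,0],0.5,1],[[0,0,0],0.5,1],[[0,0,0],0.5,1],[[0,0,0],0.5,1],[[0,0,0],0.5,1],[[0,0,0],0.5,1]]'; python3 s.py
```

```text
t: 28.55
eef_pos: [519.0, 60.2, 68.2]
tcp_rot: [-3.141, 0.0, 1.629]
ft_force: [-2.1, 1.0, 3.7]
opening: 0.404
grip_force: 30.0
28.55 [518.981  60.238  68.241] 1.6293 -0.069 F [-2.072  0.983  3.746] M [0.038 0.375 0.077] 38.39861369251126
```

```bash
python3 -m inch '[[[0,0,0],0.25,1],[[0,0,0],0.25,1],[[0,0,0],0.25,1],[[0,0,0],0.25,1],[[0,0,0],0.25,1],[[0,0,0],0.25,1],[[0,0,0],0.25,1],[[0,0,0],0.25,1],[[0,0,0],0.25,1],[[0,0,0],0.25,1]]'; python3 s.py
```

```text
t: 29.8
eef_pos: [518.9, 60.3, 68.2]
tcp_rot: [-3.141, 0.0, 1.412]
ft_force: [-4.7, -0.3, 5.6]
opening: 0.405
grip_force: 30.0
29.8 [518.926  60.267  68.227] 1.4121 0.148 F [-4.689 -0.252  5.586] M [-0.111  0.827  0.126] 38.43338680968918
```

```bash
python3 -m inch '[[[0,0,0],0.25,1],[[0,0,0],0.25,1],[[0,0,0],0.25,1],[[0,0,0],0.25,1],[[0,0,0],0.25,1],[[0,0,0],0.25,1],[[0,0,0],0.25,1],[[0,0,0],0.25,1],[[0,0,0],0.25,1],[[0,0,0],0.25,1]]'; python3 s.py
```

```text
t: 31.05
eef_pos: [518.8, 60.3, 68.2]
tcp_rot: [-3.14, 0.001, 1.194]
ft_force: [-4.7, -0.0, 5.9]
opening: 0.408
grip_force: 30.0
31.05 [518.813  60.32   68.236] 1.1939 0.366 F [-4.679 -0.012  5.922] M [-0.073  0.967  0.146] 38.76721460508658
```

```bash
python3 -m inch '[[[0,0,0],0.2,1],[[0,0,0],0.2,1],[[0,0,0],0.2,1],[[0,0,0],0.2,1],[[0,0,0],0.2,1],[[0,0,0],0.2,1],[[0,0,0],0.2,1],[[0,0,0],0.2,1],[[0,0,0],0.2,1],[[0,0,0],0.2,1]]'; python3 s.py
```

```text
t: 32.3
eef_pos: [518.7, 60.4, 68.2]
tcp_rot: [-3.14, 0.001, 1.02]
ft_force: [-5.4, -0.0, 6.8]
opening: 0.404
grip_force: 30.0
32.3 [518.749  60.392  68.226] 1.0196 0.541 F [-5.373 -0.047  6.84 ] M [0.054 0.993 0.149] 38.368186216338785
```

```bash
python3 -m inch '[[[0,0,0],0.2,1],[[0,0,0],0.2,1],[[0,0,0],0.2,1],[[0,0,0],0.2,1],[[0,0,0],0.2,1],[[0,0,0],0.2,1],[[0,0,0],0.2,1],[[0,0,0],0.2,1],[[0,0,0],0.2,1],[[0,0,0],0.2,1]]'; python3 s.py
```

```text
t: 33.55
eef_pos: [518.7, 60.4, 68.2]
tcp_rot: [-3.14, 0.001, 0.845]
ft_force: [-5.7, 0.8, 6.6]
opening: 0.406
grip_force: 30.0
33.55 [518.695  60.426  68.224] 0.845 0.715 F [-5.671  0.765  6.628] M [0.178 1.037 0.092] 38.57680583722632
```

```bash
python3 -m inch '[[[0,0,0],0.2,1],[[0,0,0],0.2,1],[[0,0,0],0.2,1],[[0,0,0],0.2,1],[[0,0,0],0.2,1],[[0,0,0],0.2,1],[[0,0,0],0.2,1],[[0,0,0],0.2,1],[[0,0,0],0.2,1],[[0,0,0],0.2,1]]'; python3 s.py
```

```text
t: 34.8
eef_pos: [518.6, 60.5, 68.2]
tcp_rot: [-3.14, 0.001, 0.67]
ft_force: [-5.4, 1.2, 6.0]
opening: 0.402
grip_force: 30.0
34.8 [518.645  60.487  68.216] 0.6704 0.89 F [-5.385  1.198  5.966] M [0.356 1.078 0.155] 38.21041514808559
```

```bash
python3 -m inch '[[[0,0,0],0.2,1],[[0,0,0],0.2,1],[[0,0,0],0.2,1],[[0,0,0],0.2,1],[[0,0,0],0.2,1],[[0,0,0],0.2,1],[[0,0,0],0.2,1],[[0,0,0],0.2,1],[[0,0,0],0.2,1],[[0,0,0],0.2,1]]'; python3 s.py; python3 - <<'E'
from h import *
p=eyes.read_camera("side")
cv2.imwrite("pics/g.png",cv2.resize(p["pixels"][190:300,190:300,::-1],(600,600),interpolation=cv2.INTER_CUBIC))
E
```

```text
t: 36.05
eef_pos: [518.6, 60.6, 68.2]
tcp_rot: [-3.141, 0.001, 0.496]
ft_force: [-5.4, 2.2, 6.4]
opening: 0.402
grip_force: 30.0
36.05 [518.602  60.569  68.235] 0.4961 1.064 F [-5.433  2.167  6.428] M [0.498 1.11  0.201] 38.22990726024914
```

View pics/g.png

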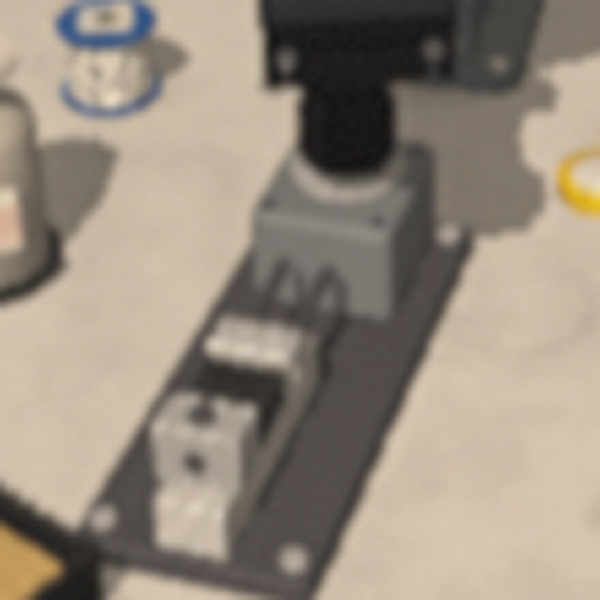

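Jaw (top at crop ~(255,340)) is now up against the heat sink (dark, ~(240,385)), which still sits square; the moment is starting to rise.

```bash
python3 -m inch '[[[0,0,0],0.1,1],[[0,0,0],0.1,1],[[0,0,0],0.1,1],[[0,0,0],0.1,1],[[0,0,0],0.1,1],[[0,0,0],0.1,1],[[0,0,0],0.1,1],[[0,0,0],0.1,1],[[0,0,0],0.1,1],[[0,0,0],0.1,1]]'; python3 s.py
```

```text
t: 37.35
eef_pos: [518.6, 60.6, 68.2]
tcp_rot: [-3.141, 0.001, 0.409]
ft_force: [-5.9, 2.8, 7.6]
opening: 0.403
grip_force: 30.0
37.35 [518.594  60.616  68.236] 0.4093 1.151 F [-5.9    2.843  7.554] M [0.649 1.053 0.365] 38.27343455135522
```

```bash
python3 -m inch '[[[0,0,0],0.1,1],[[0,0,0],0.1,1],[[0,0,0],0.1,1],[[0,0,0],0.1,1],[[0,0,0],0.1,1],[[0,0,0],0.1,1],[[0,0,0],0.1,1],[[0,0,0],0.1,1],[[0,0,0],0.1,1],[[0,0,0],0.1,1]]'; python3 s.py
```

```text
t: 38.6
eef_pos: [518.6, 60.7, 68.2]
tcp_rot: [-3.141, 0.002, 0.322]
ft_force: [-5.8, 3.2, 6.6]
opening: 0.407
grip_force: 30.0
38.6 [518.577  60.66   68.222] 0.3222 1.238 F [-5.848  3.191  6.556] M [0.669 1.139 0.359] 38.71200022351895
```

```bash
python3 -m inch '[[[0,0,0],0.1,1],[[0,0,0],0.1,1],[[0,0,0],0.1,1],[[0,0,0],0.1,1],[[0,0,0],0.1,1],[[0,0,0],0.1,1],[[0,0,0],0.1,1],[[0,0,0],0.1,1],[[0,0,0],0.1,1],[[0,0,0],0.1,1]]'; python3 s.py
```

```text
t: 39.85
eef_pos: [518.6, 60.7, 68.2]
tcp_rot: [-3.141, 0.002, 0.235]
ft_force: [-6.1, 3.2, 6.6]
opening: 0.403
grip_force: 30.0
39.85 [518.573  60.7    68.219] 0.2347 1.326 F [-6.095  3.181  6.642] M [0.715 1.067 0.267] 38.26150274221752
```

```bash
python3 - <<'E'
from h import *
for i in range(6):
    p=eyes.read_camera("side");print(env.state()["moment"].round(3))
for d in eyes.spot_point("knob_mark",p)+eyes.spot_point("spindle_end",p):print(d)
E
```

```text
[0.713 1.087 0.197]
[0.722 1.118 0.271]
[0.734 1.088 0.218]
[0.672 1.088 0.238]
[0.722 1.138 0.221]
[0.713 1.12  0.253]
{'centre': [204.4, 258.7], 'score': 0.69}
{'centre': [207.7, 252.6], 'score': 0.4}
```

```bash
cat > m.py <<'E'
from h import *
v=[]
for i in range(4): eyes.read_camera("side");v.append(env.state()["moment"][2])
s=env.state();print("yaw",s["tcp_rot"][2].round(4),"Mz",np.mean(v).round(3),s["t"])
E
python3 -m inch '[[[0,0,0],0.06,1],[[0,0,0],0.06,1],[[0,0,0],0.06,1],[[0,0,0],0.06,1],[[0,0,0],0.06,1],[[0,0,0],0.06,1],[[0,0,0],0.06,1],[[0,0,0],0.06,1],[[0,0,0],0,1],[[0,0,0],0,1]]'; python3 m.py
```

```text
t: 41.5
eef_pos: [518.6, 60.7, 68.2]
tcp_rot: [-3.141, 0.002, 0.193]
ft_force: [-6.3, 3.8, 7.7]
opening: 0.408
grip_force: 30.0
yaw 0.1928 Mz 0.127 41.7
```

```bash
python3 -m inch '[[[0,0,0],0.1,1],[[0,0,0],0.1,1],[[0,0,0],0.1,1],[[0,0,0],0.1,1],[[0,0,0],0.1,1],[[0,0,0],0.1,1],[[0,0,0],0.1,1],[[0,0,0],0.1,1],[[0,0,0],0,1],[[0,0,0],0,1]]'; python3 m.py
```

```text
t: 42.95
eef_pos: [518.6, 60.7, 68.2]
tcp_rot: [-3.141, 0.002, 0.123]
ft_force: [-5.3, 3.4, 6.4]
opening: 0.404
grip_force: 30.0
yaw 0.1228 Mz 0.112 43.15
```

```bash
python3 -m inch '[[[0,0,0],0.1,1],[[0,0,0],0.1,1],[[0,0,0],0.1,1],[[0,0,0],0.1,1],[[0,0,0],0.1,1],[[0,0,0],0.1,1],[[0,0,0],0.1,1],[[0,0,0],0.1,1],[[0,0,0],0,1],[[0,0,0],0,1]]'; python3 m.py
```

```text
t: 44.4
eef_pos: [518.6, 60.8, 68.2]
tcp_rot: [-3.141, 0.002, 0.053]
ft_force: [-5.9, 4.0, 6.2]
opening: 0.405
grip_force: 30.0
yaw 0.0533 Mz 0.218 44.6
```

```bash
python3 -m inch '[[[0,0,0],0,0],[[0,0,0],0,-0.3],[[0,0,0],0,-0.5],[[0,0,0],0,-0.5],[[0,0,0],0,-0.5],[[0,0,0],0,-0.5],[[0,0,-0.2],0,-0.5],[[0,0,-0.5],0,-0.5],[[0,0,-0.8],0,-0.5],[[0,0,-0.5],0,-0.5]]'
python3 -m inch '[[[0,0,-0.5],0,-0.5],[[0,-0.9,0],0,-0.5],[[0,-0.9,0],0,-0.5],[[0,-0.9,0],0,-0.5],[[0,0,0],0,-0.5],[[0,0,0],0,-0.5],[[0,0,0],0,-0.5],[[0,0,0],0,-0.5],[[0,0,0],0,-0.5],[[0,0,0],0,-0.5]]'
python3 - <<'E'
from h import *
p=eyes.read_camera("side");q=eyes.read_camera("top");s=env.state();print(s["eef_pos"],s["t"],s["moment"])
for n in("knob_mark","spindle_end"):
  for c in(p,q):print(n,eyes.spot_point(n,c)[:1])
a=cv2.resize(p["pixels"][190:300,190:300,::-1],(500,500),interpolation=cv2.INTER_CUBIC)
b=cv2.resize(p["pixels"][195:225,238:268,::-1],(300,300),interpolation=cv2.INTER_CUBIC)
b=np.vstack([b,np.zeros((200,300,3),np.uint8)]);b[300:500]=cv2.resize(q["pixels"][190:220,200:245,::-1],(300,200),interpolation=cv2.INTER_CUBIC)
cv2.imwrite("pics/i.png",np.hstack([a,b]))
E
```

```text
t: 45.85
eef_pos: [519.7, 60.4, 191.1]
tcp_rot: [3.141, -0.003, 0.054]
ft_force: [0.2, -0.5, -0.5]
opening: 0.75
grip_force: 0.0
t: 47.1
eef_pos: [510.8, 221.8, 218.2]
tcp_rot: [3.141, 0.0, 0.053]
ft_force: [-0.5, 0.5, 0.9]
opening: 0.749
grip_force: 0.0
[510.77474129 221.97722586 218.16751405] 47.2 [-0.03523531  0.03763266  0.01997344]
knob_mark [{'centre': [201.6, 259.5], 'score': 0.82}]
knob_mark [{'centre': [208.4, 227.5], 'score': 0.54}]
spindle_end [{'centre': [206.2, 253.2], 'score': 0.54}]
spindle_end [{'centre': [203.4, 223.8], 'score': 0.47}]
```

View pics/i.png

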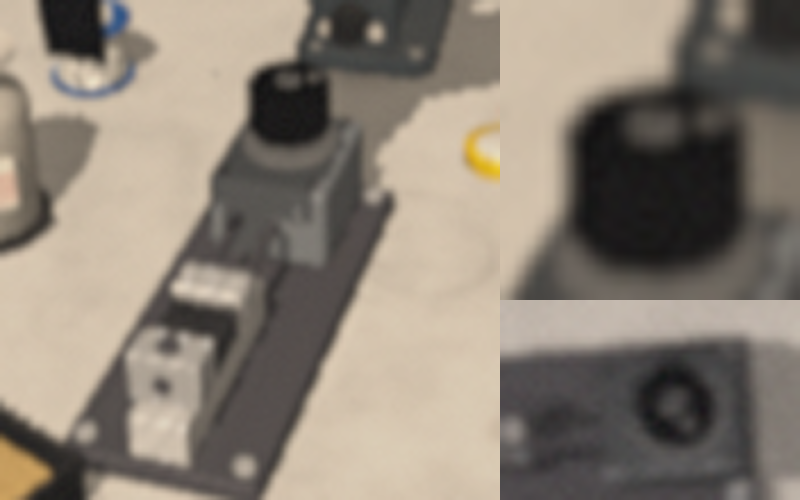

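```bash
python3 - <<'E'
from h import *
np.set_printoptions(precision=3,suppress=True)
from scipy.optimize import minimize_scalar
p=eyes.read_camera("side");R={}
def rec(px):
    d=dict(p);d["pixels"]=px
    return cv2.cvtColor(np.ascontiguousarray(rectify(d,O-[1.5,0],YW,54,-22,22,-10,75,8)),cv2.COLOR_BGR2GRAY).astype(np.float32)
now=p["pixels"]
for n in("f","g"):
    c=now.copy();c[190:300,190:300]=cv2.resize(cv2.imread(f"pics/{n}.png"),(110,110),interpolation=cv2.INTER_AREA)[:,:,::-1];R[n]=rec(c)
R["now"]=rec(now);R["start"]=rec(cv2.imread("pics/side0.png")[:,:,::-1])
for tn,(a,b) in dict(g=(27,45),now=(27,48),f=(2,20)).items():
    T=R[tn][40:-40,int((a+10)*8):int((b+10)*8)]
    for n in R:
        m=cv2.matchTemplate(R[n],T,cv2.TM_CCOEFF_NORMED);_,s,_,l=cv2.minMaxLoc(m)
        print(tn,"->",n,"shift mm",l[0]/8-10-a,"dx",(l[1]-40)/8,"score",round(s,3))
q=eyes.read_camera("top")
for c,z in((p,"side"),(q,"top")):
    a=eyes.spot_point("knob_mark",c)[0];w=onz(c,a["centre"],92)
    for ax in((519,60.5),(520.5,59.5)):
        d=w[:2]-ax;print(z,w,"mark ang",np.arctan2(d[1],d[0]),np.hypot(*d))
print(env.state()["t"])
E
```

```text
g -> f shift mm -27.75 dx 0.25 score 0.99
g -> g shift mm 0.0 dx 0.0 score 1.0
g -> now shift mm -0.75 dx 0.0 score 0.973
g -> start shift mm -27.75 dx 0.25 score 0.988
now -> f shift mm -26.625 dx 0.125 score 0.966
now -> g shift mm 0.25 dx -0.125 score 0.975
now -> now shift mm 0.0 dx 0.0 score 1.0
now -> start shift mm -26.625 dx 0.125 score 0.968
f -> f shift mm 0.0 dx 0.0 score 1.0
f -> g shift mm 27.0 dx -0.25 score 0.984
f -> now shift mm 26.5 dx -0.25 score 0.971
f -> start shift mm 0.0 dx 0.0 score 0.999
side [508.193  44.558  92.   ] mark ang -2.1665594472649956 19.25960395332562
side [508.193  44.558  92.   ] mark ang -2.2598213336666406 19.357717863551127
top [501.028  51.995  92.   ] mark ang -2.699604336715953 19.88315054833573
top [501.028  51.995  92.   ] mark ang -2.7737313694654486 20.86857570587565
47.6
```

The picture shows the heat sink held square between jaw and foot plate, at crop (200,325). The jaw has moved about 27 mm, or 2.25 rad of spindle. The knob turned about 2.7 rad, so the slip is about 0.4 to 0.5 rad, which is one click. The gripper is clear, so I'm handing in.

```bash
python3 -c "
from cell import env
print(env.job_done())"
```

```text
the job is handed in; nothing more can be done
None
```

I handed the job in with the heat sink flat and square on the bed, held by the jaw, the knob slipped by what I judge to be one click (about 0.4–0.5 rad, inferred from the torque rise and fall and about 27 mm of jaw travel, not read directly), and the gripper clear; no verdict was returned.

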